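# Press a tin's lid home and hold it

### The arm

A 6-joint arm with a two-finger parallel gripper is mounted at the origin on a cart in front of the work surface, level with it; the furniture and walls round the work are solid. World frame = base frame: x ahead of the robot, y to its left, z up, the work surface at z = 0. Lengths are in mm, angles in rad, forces in N, time in s.
With the tool pointing down it reaches from about 350 to 775 mm from the base axis. Payload 7.3 kg.
Tool frame: the origin (TCP) lies on the front face of the gripper's body, between the roots of the fingers; the fingertips stand 66 mm ahead of it and the grasp point (between the pads) lies 47 mm ahead of it (bot.tip_extent is the distance from the TCP to the fingertips, in mm); z points along the fingers, y is the line along which they close (so a half turn about z gives the same grasp; the last joint's range is limited). The gripper opens to 92 mm and grips with 3 to 60 N. Pads are 19 mm wide; open, the fingers measure 130 mm over their backs; the gripper's body (75 mm by 190 mm) begins 47 mm behind the grasp point.
Start: joints at [-1.363, 0.342, 1.524, -0, 1.275, -0.146], TCP at [181.916, -492.489, 292.241] pointing down, gripper open.
Joint ranges: [-2.53, 2.53], [-0.77, 2.02], [0.04, 2.7], [-1, 4.14], [0.28, 2.66], [-3.11, 3.11]. Speed limits (rad/s): [2.57, 2.57, 3.14, 3.14, 3.14, 3.14].

### API

Orientations are given as [roll, pitch, yaw] about the fixed x, y, z axes, in that order (R = Rz(yaw) Ry(pitch) Rx(roll)).
In Python, from plant import readout, viewer, order, bot gives the robot as it stands.
- The arm moves only by the shell command python3 -m creep 'ROWS'. ROWS is text: rows parted by semicolons, each of 7 numbers parted by spaces: the shift along the world's x, y, z in m, then the turn, a rotation vector about the world's x, y, z in rad, then the opening in per cent of the stroke, from 0 (shut) to 100 (fully open). A call has 1 to 8 rows; each row shifts and turns the commanded pose from where the row before left it; what a row does not reach is not made up. A row lasts 1/12 s, in which the tool goes at most 41.7 mm and 7.16 degrees, less where a joint would pass 70% of its speed; a pose out of reach is approached as far as the arm can. A call is refused whole if a number of a shift passes 0.0417 or a number of a turn 0.125, either way. A call with a gripper value outside its range is refused whole. The fingers move at their own pace and stop on an object; the grip force is fixed at half the most. Time passes only in rows, so rows that do not move let the fingers close. It gives the time, the measured TCP pose, the force, the opening and the grip force at its end, in the units of the state.
- readout.get_obs(): the state, without advancing time (a new reading comes with each control period).
- viewer.capture(name): name is "side" or "top"; returns the picture (480x640x3 uint8, red, green, blue); there is no depth.
- viewer.camera_info(name): a dict with "fx", "fy", "cx", "cy" (pixels), "D" ([k1, k2, p1, p2, k3] as OpenCV has them; the pictures are not rectified), "origin" and "rotation" of the camera in the world. Camera axes: x right, y up, looking along -z (the intrinsics and any distortion apply to the point x, -y, -z); pixel columns grow to the right and rows downward; lengths in mm; the calibration is good to about 2 mm. A picture is of the moment at which its call begins. camera_info takes no time and is no camera call.
- order.close_job(): hands the job in; it is judged then, once.
The state is a dict: "time": time; "joint_positions": joint angles; "dq": joint speeds; "tau": joint torques, N m; "tool_pos": TCP position; "tcp_rot": TCP orientation; "contact_force": force on the tool from outside, world axes, zero at the start; "moment": the same for the moment, N m; "grip_width": finger opening in mm; "finger_force": force on a finger pad.
Only numpy, scipy, OpenCV 4.12 (cv2) and the standard library are available. Lean on these libraries where they do the work, as an engineer would, in place of code of your own. Each camera call takes 0.05 s, during which the arm holds its last target. There are 200 camera calls.

### The job

Close the round white tin in the lid press: swing the orange cam lever fully round until it points out of the front of the press, which frees the ram, then push the black knob down so that the ram presses the tin's lid fully home. Keep pushing the sprung knob with the lower edge of its skirt on the green band of the stem, never so hard that the knob bottoms on its stem, for at least two seconds, and finish while still holding it down there. Leave the timer, the small black tin and the teaspoon where they are.

Things in the scene. Friction and masses are not known exactly. Their poses are not given: they have to be found in the camera images.
- press: grey lid press, fixed. Origin: underside of base, on the ram axis; own +x from its front to its column, +y to its left, z up. Base x -60 to 115, y +-55, 20 mm high; 32 mm column at x +80; head x -25 to 100, y +-28, z 85 to 125 mm, carries the ram, the knob above it and, at its right (-y) side, the cam lever. The tin stands on the base between four 9 mm pins, under the ram
- press_ram: 48 mm rubber pad on a 16 mm steel stem sliding through the head; origin: pad's underside, 60 mm above the worktop when up (weak spring: 1.5 N at first, 2.5 N at 15 mm down). A cam blocks it while the lever is locked. It meets the fully closed lid 15 mm down. Pushing the lid takes 1 to 2 N more. On the stem between head and knob: a green band 7 mm long, right below it a red one of 6 mm
- press_knob (a joint): travel (m) of the black knob down its stem, 0 rest, 0.016 bottomed; skirt edge on the green band from 0.004 to 0.011, red beyond. Spring: 4 N to start, then 0.9 N per mm (push of 8 N at 4 mm, 11 N at 7.5 mm, 14 N at 11 mm, 18 N at 16 mm). The ram's spring is weaker: a push first moves ram and knob together until the lid is home, only then (almost) the knob on its stem
- knob_top (a point): centre of the knob's flat top (34 mm across the flat, the knob is 42 mm wide and 26 mm high), above the origin of the press; 186 mm above the worktop at rest, 171 mm minus the knob travel with the lid home. It is pushed straight down, best with shut fingers
- press_lever (a joint): angle (rad) of the orange cam lever about its vertical pivot: 0 locked, pointing to the right (-y) of the press; grows clockwise seen from above to 1.5, pointing out of the front (-x), ram free. Starts at 0 to 0.2. Fully round means beyond 1.1. Held by friction (0.08 N m, 1.3 N at the grip point), stays where it is left
- lever_pivot (a point): pivot of the cam lever, at x 0, y -46 mm of the press, 105 mm above the worktop
- lever_grip (a point): centre of the orange lever rod (12 mm thick) 65 mm from the pivot axis, 159 mm above the worktop; the rod rises outward at 47 degrees from 119 mm height at 28 mm radius to an 18 mm ball at 75 mm radius, top at 179 mm. Free space on both sides: can be pushed round with shut fingers from its +x side
- tin: round white tin, 62 mm wide, 25 mm high with the lid home, loose in the nest under the ram; origin: centre of its underside, 20 mm above the worktop
- tin_lid (a joint): how far (m) the tin's lid stands up from home: 0 home, 0.004 to 0.008 at the start; moves stiffly by about 1 N friction
- timer: bystander: dark grey round kitchen timer, 60 mm wide, 25 mm high; origin centre of underside
- match_tin: bystander: small black tin, 50x54x21 mm; origin centre of underside
- teaspoon: bystander: teaspoon with black handle, 130x26x11 mm; origin centre of underside
Mind the look-alikes: they are no part of the job. What is shaped like the tin but pink or yellow is not meant.

How it is judged:
By the outcome, as a careful person would: the job done as asked, in the order asked, and still so for the second after the job is handed in, while the arm keeps its last pose, push and grip.
It also fails if it takes over 51 s, if anything falls off the work surface, if the arm or the gripper's body presses on something with over 40 N, if the wrist force passes 120 N, or if a joint passes its speed limit or range.

## Working session

There is one attempt and no reset: what is moved stays moved. The work goes in short steps, Python scripts to look and compute and a shell command to move; the robot and the scene stay as the last step left them, time stands still between calls to the robot, and variables do not carry over. Pictures are saved under pics/ and viewed, at most 10 in all, crops included, and the job is handed in when it is done.

```bash
mkdir -p pics; python3 - <<'E'
from plant import readout, viewer
import cv2
for n in("side","top"):
    cv2.imwrite(f"pics/{n}0.png",viewer.capture(n)[:,:,::-1]); c=viewer.camera_info(n); print(n,c)
o=readout.get_obs(); print(o)
E
```

```text
side {'fx': 463.8188488331874, 'fy': 463.8188488331874, 'cx': 317.71592538825763, 'cy': 235.84728451902737, 'D': array([0.01775942, 0.        , 0.        , 0.        , 0.        ]), 'origin': array([532.3552628 , 941.74223225, 503.66143173]), 'rotation': array([1.20945015, 0.01734993, 3.10080085])}
top {'fx': 531.0890830026779, 'fy': 531.0890830026779, 'cx': 324.06062382943, 'cy': 237.85361266634575, 'D': array([-0.02654367,  0.        ,  0.        ,  0.        ,  0.        ]), 'origin': array([ 258.16687741,   -8.93285523, 1360.77128209]), 'rotation': array([ 0.20348943, -0.00500143, -1.54799392])}
{'time': 0.1, 'joint_positions': array([-1.36298439e+00,  3.42637952e-01,  1.52494532e+00,  1.66127872e-05,
        1.27539758e+00, -1.46008757e-01]), 'dq': array([ 4.00087183e-04,  1.80541018e-06, -2.62384581e-03,  1.73625460e-03,
        8.81452354e-05,  4.26624114e-04]), 'tau': array([ 9.64978717e-04, -4.32006598e+01, -2.44693154e+01,  7.18473201e-02,
        5.25663374e-02, -6.28072894e-05]), 'tool_pos': array([ 181.86556464, -492.1915021 ,  291.61391634]), 'tcp_rot': array([-3.14022154e+00, -2.17686623e-04,  3.53815692e-01]), 'contact_force': array([-0.11081792, -0.32309531,  0.18737332]), 'moment': array([ 0.01345446, -0.06794184,  0.02247648]), 'finger_force': 0.0, 'grip_width': 91.52083628839787}
```

View pics/top0.png

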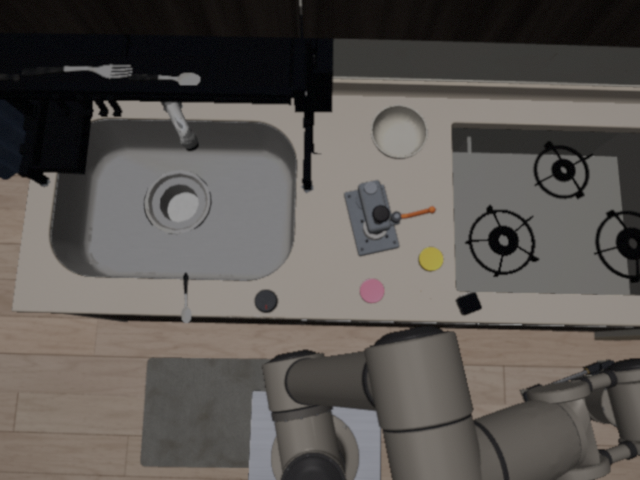

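View pics/side0.png

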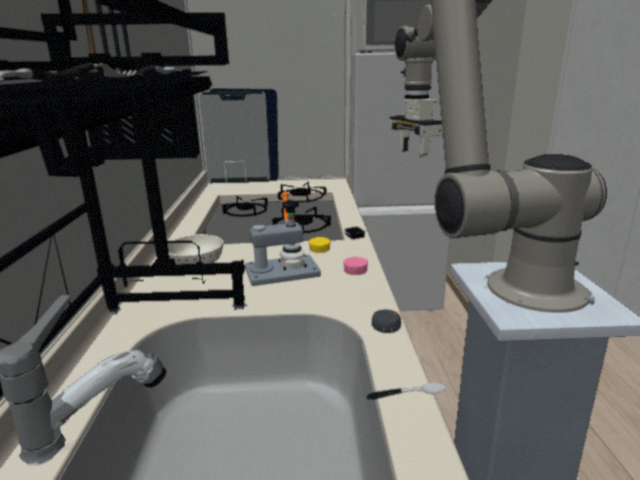

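The top view shows the press at about (372,215): knob (381,213), lever ball (433,210), base corners near (345,193), (360,254) and (398,246). The white tin is the one under the ram. The pink (372,291) and yellow (431,259) tins are look-alikes and the dark timer is at (265,301). I'll confirm with an enlarged crop.

```bash
cat > h.py <<'E'
import numpy as np, cv2
from scipy.spatial.transform import Rotation as R
from plant import viewer
def cam(n):
    c=viewer.camera_info(n); K=np.array([[c['fx'],0,c['cx']],[0,c['fy'],c['cy']],[0,0,1.]])
    return K,np.array(c['D']),np.array(c['origin']),R.from_euler('xyz',c['rotation']).as_matrix()
def proj(n,P):
    K,D,o,M=cam(n); q=(np.atleast_2d(P)-o)@M*[1,-1,-1]
    return cv2.projectPoints(q,np.zeros(3),np.zeros(3),K,D)[0][:,0]
def at_z(n,uv,z):
    K,D,o,M=cam(n); p=cv2.undistortPoints(np.array([[uv]],float),K,D)[0,0]
    d=M@[p[0],-p[1],-1]; return o+d*(z-o[2])/d[2]
E
python3 - <<'E'
import cv2,numpy as np
from h import *
a=cv2.imread('pics/top0.png')[170:270,335:445]; b=cv2.imread('pics/side0.png')[180:290,235:345]
cv2.imwrite('pics/crop.png',np.hstack([cv2.resize(a,(400,364),interpolation=2),cv2.resize(b,(364,364),interpolation=2)]))
for n,uv,z in [('knob',(381,213),186),('ball',(433,210),170),('c1',(345,193),20),('c2',(360,254),20),('c3',(398,246),20)]: print(n,at_z('top',uv,z))
E
```

```text
knob [ 561.66220224 -137.90249343  186.        ]
ball [ 575.93066339 -260.41806394  170.        ]
c1 [656.39763132 -61.53199523  20.        ]
c2 [ 494.86506674 -102.37882905   20.        ]
c3 [ 518.05192729 -199.99755594   20.        ]
```

View pics/crop.png

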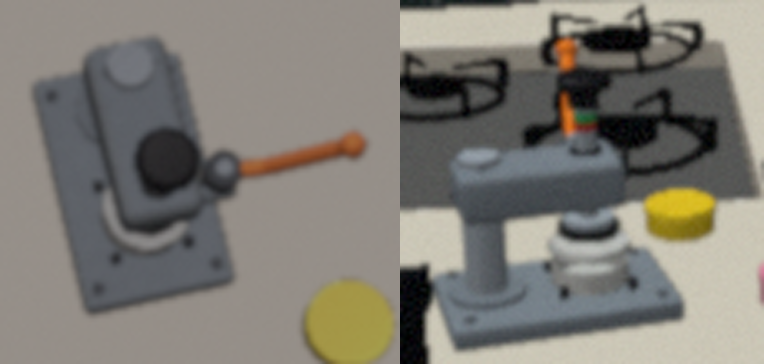

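```bash
cat > fit.py <<'E'
from h import *
from scipy.optimize import least_squares
T=lambda x,y:(335+x/3.64,170+y/3.64); S=lambda x,y:(235+(x-400)/3.309,180+y/3.309)
obs=[('top',(115,55,20),T(36,83)),('top',(-60,55,20),T(88,311)),('top',(-60,-55,20),T(233,279)),('top',(0,0,186),T(167,157)),
('side',(115,55,0),S(460,347)),('side',(-60,55,20),S(681,294)),('side',(115,55,20),S(434,277)),('top',(80,0,125),T(130,64))]
def W(p,P):
    c,s=np.cos(p[2]),np.sin(p[2]); return np.array([p[0]+c*P[0]-s*P[1],p[1]+s*P[0]+c*P[1],P[2]])
f=lambda p:np.concatenate([proj(n,W(p,P))[0]-uv for n,P,uv in obs])
r=least_squares(f,[560,-138,.25],x_scale=[1,1,.01],loss='soft_l1'); p=r.x
print(p.round(3),f(p).reshape(-1,2).round(1).tolist())
piv=W(p,(0,-46,105)); ball=at_z('top',T(352,145),170); d=ball-piv
print('piv',piv,'lever ang',p[2]-np.pi/2-np.arctan2(d[1],d[0]), np.hypot(d[0],d[1]))
for a in (0.1,.4,.8,1.2,1.5):
    t=p[2]-np.pi/2-a; print(a,(piv[:2]+65*np.array([np.cos(t),np.sin(t)])).round(1))
E
python3 fit.py
```

```text
[ 5.61881e+02 -1.39256e+02  2.25000e-01] [[-0.4, -1.8], [-0.5, -0.0], [1.4, 0.3], [0.7, -0.2], [-2.9, 1.9], [0.7, 1.1], [4.4, 15.5], [0.8, 0.2]]
piv [ 572.13002269 -184.09971045  105.        ] lever ang 0.1685301468198519 73.42456658495512
0.1 [ 580.2 -248.6]
0.4 [ 560.8 -248.1]
0.8 [ 536.8 -238.6]
1.2 [ 518.3 -220.6]
1.5 [ 509.9 -203. ]
```

```bash
R="";  python3 -m creep '0.03 0.017 0 0 0 0 0; 0.03 0.017 0 0 0 0 0; 0.03 0.017 0 0 0 0 0; 0.03 0.017 0 0 0 0 0; 0.03 0.017 0 0 0 0 0; 0.03 0.017 0 0 0 0 0; 0.03 0.017 0 0 0 0 0; 0.03 0.017 0 0 0 0 0' && python3 -m creep '0.03 0.017 0 0 0 0 0; 0.03 0.017 0 0 0 0 0; 0.03 0.017 0 0 0 0 0; 0.03 0.017 0 0 0 0 0; 0.03 0.017 0 0 0 0 0; 0.03 0.017 0 0 0 0 0; 0 0 0 0 0 0 0'
```

```text
time: 0.77
tool_pos: [423.1, -355.3, 291.9]
tcp_rot: [-3.141, 0.0, 0.354]
contact_force: [0.3, -2.6, -0.1]
grip_width: 43.2
finger_force: 0.0
time: 1.35
tool_pos: [606.0, -250.5, 290.8]
tcp_rot: [-3.14, -0.002, 0.359]
contact_force: [-0.6, 0.7, -0.4]
grip_width: 1.3
finger_force: 0.0
```

```bash
python3 -m creep '0.012 0 0 0 0 -0.1 0; 0 0 -0.02 0 0 -0.1 0; 0 0 -0.02 0 0 -0.1 0; 0 0 -0.02 0 0 0 0; 0 0 -0.02 0 0 0 0; 0 0 0 0 0 0 0' && python3 - <<'E'
import cv2
from h import *
a=viewer.capture('top')[150:270,335:495,::-1]; b=viewer.capture('side')[110:290,205:345,::-1]
cv2.imwrite('pics/c1.png',np.hstack([cv2.resize(a,(400,300),interpolation=2),cv2.resize(b,(233,300),interpolation=2)]))
E
```

```text
time: 1.85
tool_pos: [611.9, -253.6, 207.1]
tcp_rot: [-3.137, 0.008, 0.054]
contact_force: [-0.3, 0.7, -1.2]
grip_width: 0.3
finger_force: 0.0
```

View pics/c1.png

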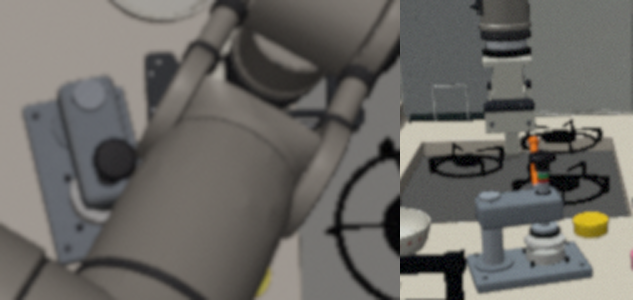

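The fingers are shut and hang on the lever's +x side (side crop: finger at 512,135, lever at 535,150). Next I'll work out the sweep.

```bash
python3 - <<'E'
import numpy as np
piv=np.array([572.1,-184.1]); c=np.array([612,-253.6]); y=.054
for a in np.arange(0.0,1.55,.1):
    h=.225-np.pi/2-a; F=piv+62*np.array([np.cos(h),np.sin(h)])-16*np.array([np.sin(h),-np.cos(h)])
    print(round(a,1),F.round(0),'d',((F-c)/1e3).round(4),round(.225-a-y,3)); c=F; y=.225-a
E
```

```text
0.0 [ 602. -241.] d [-0.0105  0.0126] 0.171
0.1 [ 596. -244.] d [-0.0058 -0.0027] -0.1
0.2 [ 590. -246.] d [-0.0061 -0.0021] -0.1
0.3 [ 583. -247.] d [-0.0062 -0.0014] -0.1
0.4 [ 577. -248.] d [-0.0063 -0.0008] -0.1
0.5 [ 571. -248.] d [-0.0064 -0.0002] -0.1
0.6 [ 564. -248.] d [-0.0064  0.0005] -0.1
0.7 [ 558. -247.] d [-0.0063  0.0011] -0.1
0.8 [ 552. -245.] d [-0.0062  0.0017] -0.1
0.9 [ 546. -243.] d [-0.006   0.0023] -0.1
1.0 [ 540. -240.] d [-0.0057  0.0029] -0.1
1.1 [ 535. -236.] d [-0.0054  0.0035] -0.1
1.2 [ 530. -232.] d [-0.005  0.004] -0.1
1.3 [ 525. -228.] d [-0.0046  0.0045] -0.1
1.4 [ 521. -223.] d [-0.0041  0.0049] -0.1
1.5 [ 517. -217.] d [-0.0036  0.0053] -0.1
```

```bash
python3 -m creep '-0.008 0.003 0 0 0 0 0; -0.007 0.003 0 0 0 0 0; -0.007 0.002 0 0 0 0 0; -0.006 -0.001 0 0 0 -0.1 0; -0.006 -0.001 0 0 0 -0.1 0; -0.006 0 0 0 0 -0.1 0; -0.006 0 0 0 0 -0.1 0; -0.006 0.001 0 0 0 -0.1 0' && python3 -m creep '-0.006 0.002 0 0 0 -0.1 0; -0.006 0.002 0 0 0 -0.1 0; -0.006 0.003 0 0 0 -0.1 0; -0.0055 0.0035 0 0 0 -0.1 0; -0.005 0.004 0 0 0 -0.1 0; 0 0 0 0 0 0 0'
```

```text
time: 2.62
tool_pos: [562.3, -248.1, 214.2]
tcp_rot: [3.141, -0.004, -0.451]
contact_force: [1.1, -0.8, 1.9]
grip_width: 0.5
finger_force: 0.7
time: 3.12
tool_pos: [533.0, -233.0, 213.9]
tcp_rot: [-3.141, -0.002, -0.95]
contact_force: [0.9, 0.1, 0.5]
grip_width: 0.9
finger_force: 0.0
```

```bash
python3 -m creep '-0.005 0.004 0 0 0 -0.1 0; -0.0045 0.0045 0 0 0 -0.1 0; -0.004 0.005 0 0 0 -0.1 0; 0 0 0 0 0 0 0' ; python3 -m creep '-0.0025 0.0045 0 0 0 -0.05 0; 0 0 0 0 0 0 0;0 0 0 0 0 0 0'; python3 - <<'E'
import cv2
from h import *
a=viewer.capture('top')[150:270,335:495,::-1]; b=viewer.capture('side')[160:290,205:345,::-1]
cv2.imwrite('pics/c2.png',np.hstack([cv2.resize(a,(400,300),interpolation=2),cv2.resize(b,(323,300),interpolation=2)]))
E
```

```text
time: 3.45
tool_pos: [521.0, -220.5, 213.9]
tcp_rot: [-3.138, -0.005, -1.247]
contact_force: [2.7, -3.2, -1.2]
grip_width: 0.5
finger_force: 1.8
time: 3.7
tool_pos: [520.0, -219.3, 214.2]
tcp_rot: [-3.136, -0.012, -1.292]
contact_force: [7.3, -16.1, -5.6]
grip_width: 0.4
finger_force: 8.6
```

View pics/c2.png

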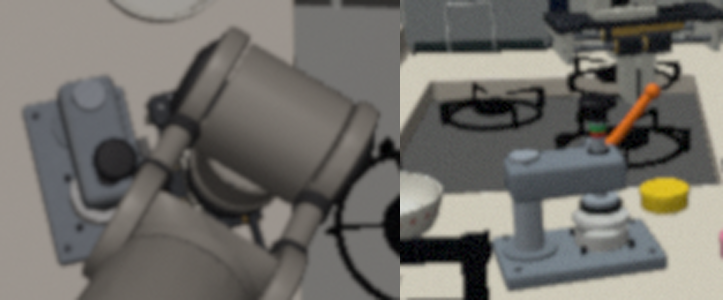

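The lever is against its stop, pointing out of the front (side crop: ball at 652,90), with about 17 N of stop force. I'll back off, rise and go above the knob.

```bash
python3 -m creep '0.003 -0.009 0 0 0 0 0; 0.002 -0.007 0 0 0 0 0; 0 0 0.02 0 0 0 0; 0 0 0.02 0 0 0 0; 0 0 0.02 0 0 0 0; 0 0 0 0 0 0 0' ; python3 -m creep '0.01 0.025 0 0 0 0 0; 0.01 0.025 0 0 0 0 0; 0.01 0.025 0 0 0 0 0; 0.005 0.02 0 0 0 0 0; 0 0 0 0 0 0 0; 0 0 0 0 0 0 0'
```

```text
time: 4.3
tool_pos: [523.8, -231.8, 276.7]
tcp_rot: [-3.137, -0.005, -1.294]
contact_force: [-0.6, -0.1, 0.5]
grip_width: 0.4
finger_force: 0.0
time: 4.8
tool_pos: [557.5, -135.1, 271.9]
tcp_rot: [3.141, 0.0, -1.292]
contact_force: [0.4, -0.2, -0.6]
grip_width: 0.5
finger_force: 0.0
```

```bash
python3 -m creep '0.004 -0.004 -0.005 0 0 0 0; 0 0 -0.005 0 0 0 0; 0 0 -0.003 0 0 0 0; 0 0 0 0 0 0 0; 0 0 0 0 0 0 0'; python3 - <<'E'
import cv2
from h import *
from plant import bot
print(bot.tip_extent)
b=viewer.capture('side')[140:290,215:345,::-1]
cv2.imwrite('pics/c3.png',cv2.resize(b,(520,600),interpolation=2))
E
```

```text
time: 5.22
tool_pos: [561.1, -140.6, 258.7]
tcp_rot: [3.141, 0.001, -1.297]
contact_force: [-0.2, 0.0, 0.6]
grip_width: 0.3
finger_force: 0.0
65.5
```

View pics/c3.png

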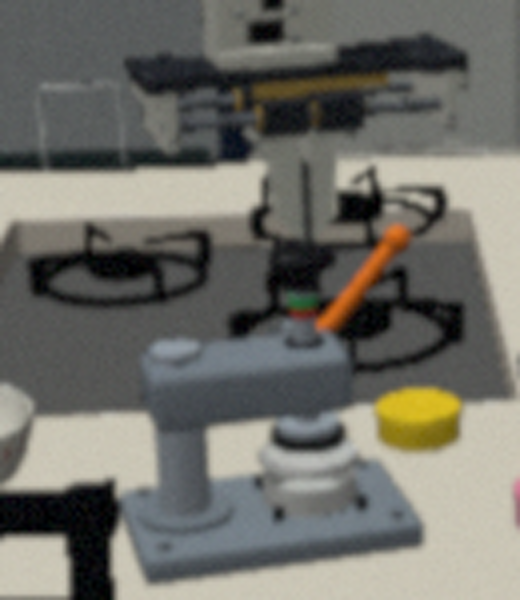

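The shut fingers are centred over the knob (fingers 303,215, knob 303,265) and the lever is clear. Pushing down.

```bash
python3 -m creep '0 0 -0.003 0 0 0 0; 0 0 -0.003 0 0 0 0; 0 0 -0.003 0 0 0 0; 0 0 -0.003 0 0 0 0; 0 0 0 0 0 0 0';  python3 -m creep '0 0 -0.003 0 0 0 0; 0 0 -0.003 0 0 0 0; 0 0 -0.003 0 0 0 0;  0 0 0 0 0 0 0; 0 0 0 0 0 0 0'; python3 -m creep '0 0 -0.002 0 0 0 0; 0 0 -0.002 0 0 0 0; 0 0 0 0 0 0 0; 0 0 0 0 0 0 0'
```

```text
time: 5.68
tool_pos: [561.3, -139.9, 246.7]
tcp_rot: [3.141, 0.0, -1.296]
contact_force: [0.7, -0.2, 0.5]
grip_width: 0.5
finger_force: 0.5
time: 6.1
tool_pos: [561.4, -140.0, 238.1]
tcp_rot: [3.141, 0.0, -1.296]
contact_force: [-0.2, -0.6, 0.7]
grip_width: 0.3
finger_force: 0.8
time: 6.43
tool_pos: [561.5, -140.0, 234.7]
tcp_rot: [-3.141, -0.0, -1.296]
contact_force: [-0.9, 0.5, 6.3]
grip_width: 0.4
finger_force: 3.0
```

```bash
python3 -m creep '0 0 -0.002 0 0 0 0; 0 0 -0.002 0 0 0 0; 0 0 0 0 0 0 0; 0 0 0 0 0 0 0; 0 0 0 0 0 0 0'; python3 -m creep '0 0 -0.001 0 0 0 0; 0 0 0 0 0 0 0; 0 0 0 0 0 0 0; 0 0 0 0 0 0 0'; python3 -c "
from plant import readout
o=readout.get_obs();print(o['contact_force'],o['tool_pos'])"
```

```text
time: 6.85
tool_pos: [561.5, -140.0, 231.3]
tcp_rot: [-3.141, -0.001, -1.296]
contact_force: [-2.5, 0.6, 9.1]
grip_width: 0.1
finger_force: 4.5
time: 7.18
tool_pos: [561.5, -140.0, 230.4]
tcp_rot: [-3.141, -0.001, -1.296]
contact_force: [-3.8, 0.7, 9.2]
grip_width: 0.6
finger_force: 4.9
[-3.75769617  0.66497605  9.2382114 ] [ 561.54285745 -140.02812945  230.42645125]
```

```bash
python3 -m creep '0 0 -0.0015 0 0 0 0; 0 0 0 0 0 0 0; 0 0 0 0 0 0 0; 0 0 0 0 0 0 0;0 0 0 0 0 0 0; 0 0 0 0 0 0 0; 0 0 0 0 0 0 0; 0 0 0 0 0 0 0';  python3 -m creep '0 0 0 0 0 0 0; 0 0 0 0 0 0 0; 0 0 0 0 0 0 0; 0 0 0 0 0 0 0;0 0 0 0 0 0 0; 0 0 0 0 0 0 0; 0 0 0 0 0 0 0; 0 0 0 0 0 0 0'; python3 - <<'E'
import cv2
from h import *
ims=[viewer.capture('side')[190:265,260:330].astype(float) for _ in range(4)]
cv2.imwrite('pics/c4.png',cv2.resize(np.mean(ims,0)[:,:,::-1].astype('uint8'),(560,600),interpolation=2))
E
```

```text
time: 7.85
tool_pos: [561.5, -140.0, 229.1]
tcp_rot: [-3.14, -0.001, -1.296]
contact_force: [-2.7, 0.5, 10.7]
grip_width: 0.8
finger_force: 5.5
time: 8.52
tool_pos: [561.6, -140.0, 229.1]
tcp_rot: [-3.14, -0.001, -1.296]
contact_force: [-3.0, 1.1, 11.0]
grip_width: 0.8
finger_force: 5.5
```

View pics/c4.png

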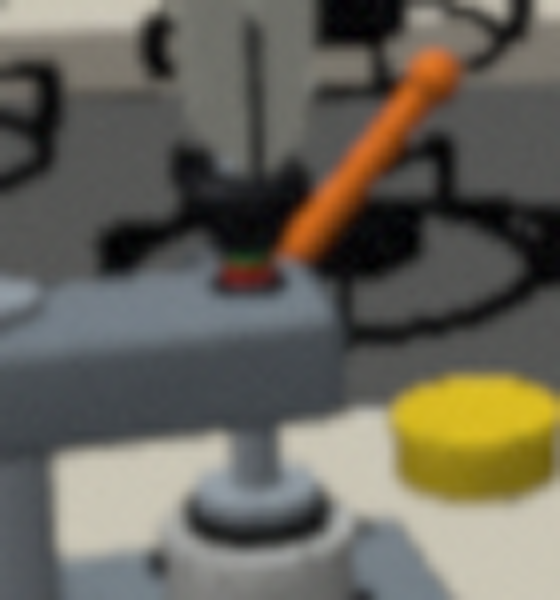

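The lid is home under the pad, and the skirt edge sits on the green band (green at 248,258, red just below at 248,272). The 11 N push and the height both give a travel of about 7.5 mm. Holding.

```bash
python3 -m creep '0 0 0 0 0 0 0; 0 0 0 0 0 0 0; 0 0 0 0 0 0 0; 0 0 0 0 0 0 0;0 0 0 0 0 0 0; 0 0 0 0 0 0 0; 0 0 0 0 0 0 0; 0 0 0 0 0 0 0' >/dev/null; python3 -m creep '0 0 0 0 0 0 0; 0 0 0 0 0 0 0; 0 0 0 0 0 0 0; 0 0 0 0 0 0 0;0 0 0 0 0 0 0; 0 0 0 0 0 0 0; 0 0 0 0 0 0 0; 0 0 0 0 0 0 0' >/dev/null; python3 -m creep '0 0 0 0 0 0 0; 0 0 0 0 0 0 0; 0 0 0 0 0 0 0; 0 0 0 0 0 0 0;0 0 0 0 0 0 0; 0 0 0 0 0 0 0; 0 0 0 0 0 0 0; 0 0 0 0 0 0 0'; python3 -c "
from plant import order
print(order.close_job())"
```

```text
time: 10.72
tool_pos: [561.6, -140.0, 229.1]
tcp_rot: [-3.14, -0.001, -1.296]
contact_force: [-3.5, 0.7, 11.7]
grip_width: 0.4
finger_force: 5.5
the job is handed in; nothing more can be done
None
```

I swung the lever round to its stop, pressed the tin's lid home, and held the knob on the green band (about 11 N) for over 3 s; I handed the job in at 10.7 s while still holding it down.

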